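Fetch the red filter from the spares carousel

ROBOT

A 6-joint arm with a two-finger parallel gripper is mounted at the origin on the work surface. World frame = base frame: x ahead of the robot, y to its left, z up, the work surface at z = 0. Lengths are in m, angles in degrees, forces in N, time in s.
With the tool pointing down it reaches from about 0.425 to 0.95 m from the base axis. Payload 3.5 kg.
Tool frame: the origin (TCP) lies on the centre line of the jaws, within the pads' length; the fingertips stand 25 mm ahead of it and the grasp point (between the pads) lies 6 mm ahead of it; z points along the fingers, y is the line along which they close (so a half turn about z gives the same grasp; the last joint's range is limited). The gripper opens to 85 mm and grips with 20 to 120 N. Pads are 22 mm wide; open, the fingers measure 114 mm over their backs; the gripper's body (76 mm by 85 mm) begins 54 mm behind the grasp point. The pads swing forward as they close: fully open they stand 13 mm farther back than shut.
Start: joints at [-72.823, 16.404, 90.338, -0, 73.258, -8.594], TCP at [0.294, -0.608, 0.256] pointing down, gripper open.
Joint ranges: [-158.93, 158.93], [-51.34, 127.21], [12.03, 142.37], [-87.48, 267.48], [13.55, 161.25], [-162.69, 162.69]. Speed limits (degrees/s): [159.86, 159.86, 180, 180, 180, 180].

INTERFACE

Orientations are given as [roll, pitch, yaw] about the fixed x, y, z axes, in that order (R = Rz(yaw) Ry(pitch) Rx(roll)).
In Python, from station import robot, imaging, order gives the robot as it stands.
- The arm moves only by the tool arm_command, never from a script. Its argument "deltas" is a list of rows, each a list of 5 numbers: the closure, from -1 (fully open) to 1 (shut), then the shift along the tool's x, y, z normalised to -1 to 1, where 1 is 100 mm, then the turn about the tool's z normalised to -1 to 1, where 1 is 120 degrees. In form: [[hand, tx, ty, tz, yaw], ...]. A call has 1 to 5 rows; each row is the pose to reach, as a shift and turn from the pose commanded when the call began, along the tool's axes at that moment; what a row does not reach only later rows make up. A row lasts 1/8 s, in which the tool goes at most 62.5 mm and 10.7 degrees, less where a joint would pass 70% of its speed; a pose out of reach is approached as far as the arm can. A call with a number of a shift or a turn outside -1 to 1 is refused whole. A call with a gripper value outside its range is refused whole. The fingers move at their own pace and stop on an object; "grip_force" is the grip in N (left out, the last holds). Time passes only in rows, so rows that repeat a pose let the fingers close. It gives the time, the measured TCP pose, the force, the opening and the grip force at its end, in the units of the state.
- robot.sense(): the state, without advancing time (a new reading comes with each control period).
- imaging.capture(name): name is "scene" or "top" or "wrist"; returns a dict with "color" (420x560x3 uint8, red, green, blue), "depth" (420x560 float32, m along the optical axis (not along the pixel's ray), 0 where there is no reading), "vfov" (degrees; the focal length in pixels is half the picture's height over the tangent of half this angle, whatever the lens; pixels are square), "cx", "cy" (the principal point, pixels), "pose" (4x4, takes a point from camera to world coordinates). Camera axes: x right, y down, z forward; pixel columns grow to the right and rows downward; lengths in m; the calibration is good to about 2 mm. A picture is of the moment at which its call begins.
- order.hand_in(): hands the job in; it is judged then, once.
Trained networks look in a picture, given as the dict that the camera call returned (one of the last four; its "shot" number tells which), for a name from the list of things; names that differ only in an ending like _2 or _b are one class to them, and where a whole thing is asked for, a point or a joint stands for the part that bears it (a point fixed in the world has none). Each returns a list of dicts, best first, with "p" (0 to 1); they miss things now and then, are a little off and sometimes report something else, mostly with a low value. They report only what shows in the picture. A call takes as long as a camera call.
- imaging.find_in(picture, target): "extent" ([left, top, right, bottom] in pixels, round what is visible of it).
- imaging.masks_of(picture, target): "pixels" (420x560 bool, what is visible of it) and "extent" ([left, top, right, bottom] in pixels, round what is visible of it).
The state is a dict: "clock": time; "q": joint angles; "joint_vel": joint speeds; "tau": joint torques, N m; "ee_pos": TCP position; "tcp_rot": TCP orientation; "wrist_force": force on the tool from outside, world axes, zero at the start; "torque": the same for the moment, N m; "width": finger opening in m; "gripper_force": force on a finger pad.
Only numpy, scipy, OpenCV 4.12 (cv2) and the standard library are available. Lean on these libraries where they do the work, as an engineer would, in place of code of your own. Each camera call takes 0.05 s, during which the arm holds its last target. There are 200 camera calls.

TASK

Turn the spares carousel by its orange centre handle until the bay with the red-capped filter cartridge lines up with the yellow pointer on the stand and comes to rest. Then lift that cartridge out through the gap in the wire hoop and set it down, upright and without dropping it, in the round filter well on top of the black motor pod, and let go.

Things in the scene. Friction and masses are not known exactly. Their poses are not given: they have to be found in the camera images.
- red_filter: The wanted cartridge: upright cylinder 40 mm across, 60 mm tall, 60 g; white pleated body, black foot, red cap (top 14 mm). Stands loose in a bay's nest, 95 mm from the turntable's axis, at first under the wire hoop to one side of the pointer. Other bays hold like ones with blue and yellow caps, an impeller and a wheel. Origin: centre of its underside, z up its axis.
- turntable: Grey disc 280 mm across, six bays, each with a black round nest (48 mm inside, 9 deep). Turns freely (3 rad each way, friction 0.06 N m), stays where left. Heights above origin: floor 10, walls 28, rim 21, hub (56 across) 45 mm; orange handle bar on the axis, 60 mm along x, 14 along y, from 45 to 90 mm up. Origin: on the axis at the underside, 15 mm above the bench; z up; turns with the disc.
- stand: Fixed stand under the turntable, same axis. Its yellow pointer, a 30 mm wide tongue flat on the bench, sticks out from under the disc along the stand's -x axis, roughly towards the robot, to 180 mm from the axis. Origin: on the axis at bench height, z up.
- hoop_gap (a point): Middle of the gap in the stand's fixed hoop, straight above the pointer, 95 mm from the axis and 103 mm above the bench. The hoop, 6 mm steel wire at that radius and height, runs over the bays and keeps parts from being lifted, except in the gap, 45 degrees either side of here. Four wire posts 160 mm from the axis, 45 and 135 degrees either side, carry it by level wires.
- motor_pod: Black motor housing, fixed, upright, 132 mm across, 45 mm high, aluminium band. On top, on its axis, is the filter well: a grey open cup 64 mm across inside, 74 mm outside; its floor is 45 mm and its rim 67 mm above the bench. Origin: on its axis at bench height, z up.

How it is judged:
By the outcome, as a careful person would: the job done as asked, in the order asked, and still so for the second after the job is handed in, with the robot touching nothing.
It also fails if it takes over 53 s, if anything falls off the work surface, if the arm or the gripper's body presses on something with over 40 N, if the wrist force passes 120 N, or if a joint passes its speed limit or range.

## Working session

There is one attempt and no reset: what is moved stays moved. The work goes in short steps, Python scripts to look and compute and a tool call to move; the robot and the scene stay as the last step left them, time stands still between calls to the robot, and variables do not carry over. Pictures are saved under pics/ and viewed, at most 10 in all, crops included, and the job is handed in when it is done.

Besides the shell and the picture viewer there is one more tool, called after "Call:" in YAML: its name, and indented under it one key for each argument. arm_command: Moves the arm, as the interface text tells. Its arguments: {"type":"object","properties":{"deltas":{"type":"array","items":{"type":"array","items":{"type":"number"}}},"grip_force":{"type":"number"}},"required":["deltas"]}

```bash
mkdir -p pics
cat > h.py <<'E'
import numpy as np,cv2
from station import robot,imaging,order
def K(p):
    f=p["color"].shape[0]/2/np.tan(np.radians(p["vfov"]/2)); return f,p["cx"],p["cy"]
def cloud(p):
    f,cx,cy=K(p); d=p["depth"]; v,u=np.mgrid[:d.shape[0],:d.shape[1]]
    P=np.stack([(u-cx)/f*d,(v-cy)/f*d,d],-1); T=np.array(p["pose"])
    W=P@T[:3,:3].T+T[:3,3]; W[d==0]=np.nan; return W
def save(p,n): cv2.imwrite("pics/"+n,cv2.cvtColor(p["color"],cv2.COLOR_RGB2BGR))
def look(p,names):
    W=cloud(p)
    for n in names:
        for m in imaging.masks_of(p,n)[:2]:
            w=W[m["pixels"]]; w=w[~np.isnan(w[:,0])]
            print(n,round(m["p"],2),np.round(m["extent"]),len(w),*( [np.round(np.percentile(w,q,axis=0),3) for q in (2,50,98)] if len(w) else []))
E
python3 - <<'E'
from h import *
for c in("scene","top"):
    p=imaging.capture(c); save(p,c+"0.png"); print(c,p["vfov"],np.round(p["pose"],3).tolist()); look(p,["red_filter","turntable","stand","motor_pod"])
print(robot.sense())
E
```

```text
scene 52.449906589370016 [[-0.08, 0.577, -0.813, 1.139], [0.997, 0.033, -0.075, 0.062], [-0.017, -0.816, -0.578, 0.547], [0.0, 0.0, 0.0, 1.0]]
red_filter 0.71 [133. 214. 154. 245.] 668 [ 0.5   -0.262  0.03 ] [ 0.529 -0.242  0.066] [ 0.536 -0.229  0.086]
turntable 0.6 [105. 209. 265. 316.] 9954 [ 0.424 -0.286  0.018] [ 0.586 -0.146  0.027] [ 0.689 -0.03   0.102]
turntable 0.56 [356. 251. 440. 318.] 4448 [0.564 0.156 0.004] [0.628 0.213 0.044] [0.663 0.273 0.067]
stand 0.6 [100. 193. 255. 315.] 1110 [ 0.422 -0.291  0.004] [ 0.635 -0.183  0.103] [ 0.686 -0.026  0.107]
motor_pod 0.86 [356. 252. 439. 320.] 4346 [0.565 0.157 0.008] [0.628 0.213 0.044] [0.663 0.272 0.067]
top 48.976577989233206 [[0.148, -0.968, 0.201, 0.374], [-0.989, -0.144, 0.03, -0.0], [-0.0, -0.203, -0.979, 0.847], [0.0, 0.0, 0.0, 1.0]]
red_filter 0.9 [426. 237. 459. 260.] 593 [ 0.495 -0.267  0.029] [ 0.51  -0.241  0.084] [ 0.53  -0.231  0.105]
turntable 0.65 [308. 150. 468. 300.] 14844 [ 0.421 -0.291  0.023] [ 0.543 -0.154  0.026] [ 0.677 -0.035  0.104]
stand 0.76 [322. 146. 480. 328.] 2388 [ 0.377 -0.291  0.001] [ 0.528 -0.184  0.105] [ 0.676 -0.031  0.109]
motor_pod 0.69 [147. 132. 226. 209.] 4195 [0.533 0.154 0.001] [0.589 0.211 0.045] [0.654 0.275 0.068]
{'clock': 0.5, 'q': array([-7.28224837e+01,  1.64049589e+01,  9.03386778e+01, -7.23345134e-04,
        7.32568107e+01, -8.59593143e+00]), 'joint_vel': array([ 0.0234309 , -0.04645383, -0.12764416,  0.100955  ,  0.0678802 ,
        0.03267497]), 'tau': array([-1.81044907e-03, -4.05458701e+01, -2.92558748e+01, -2.89218769e-04,
        1.13612332e-03,  2.33141847e-06]), 'ee_pos': array([ 0.29350369, -0.60783718,  0.25630716]), 'tcp_rot': array([-1.79999454e+02,  6.18027945e-04,  2.57736562e+01]), 'wrist_force': array([ 0.0431992 , -0.74491845, -0.64879241]), 'torque': array([0.00359788, 0.01030529, 0.00252312]), 'gripper_force': 0.0, 'width': 0.08547110691128901}
```

View pics/top0.png

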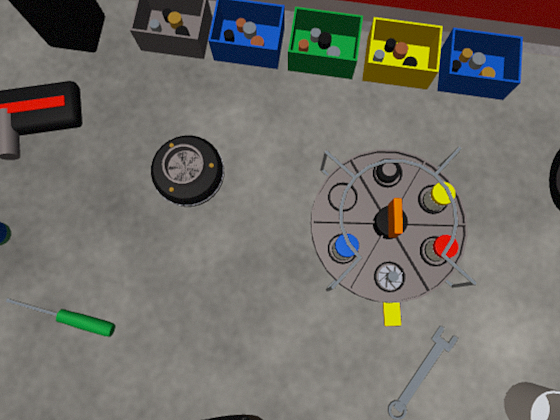

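View pics/scene0.png

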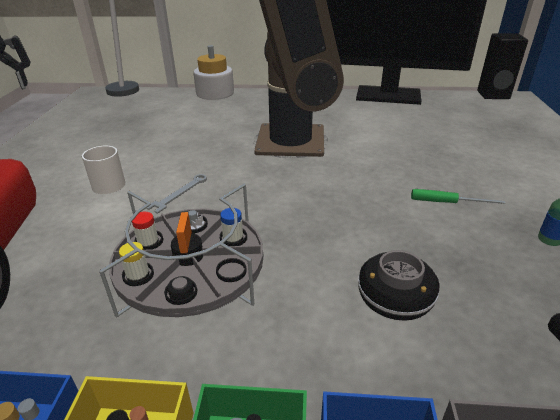

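```bash
cat > meas.py <<'E'
from h import *
from scipy.optimize import least_squares
def circ(xy,r=None):
    f=lambda q:np.hypot(xy[:,0]-q[0],xy[:,1]-q[1])-(q[2] if r is None else r)
    s=least_squares(f,[*np.nanmean(xy,0)[:2]]+([.05] if r is None else []),loss="soft_l1",f_scale=.003); return np.round(s.x,4),np.sqrt(np.mean(s.fun**2))
def colsel(p,W,col,box):
    hsv=cv2.cvtColor(p["color"],cv2.COLOR_RGB2HSV).astype(int); H,S,V=hsv[...,0],hsv[...,1],hsv[...,2]
    m={"red":((H<5)|(H>172))&(S>140)&(V>70),"orange":(H>=6)&(H<=18)&(S>150)&(V>90),"yellow":(H>=20)&(H<=34)&(S>130)&(V>90)}[col]
    x0,x1,y0,y1,z0,z1=box
    return m&(W[...,0]>x0)&(W[...,0]<x1)&(W[...,1]>y0)&(W[...,1]<y1)&(W[...,2]>z0)&(W[...,2]<z1)
def report(cams=("scene","top")):
    for c in cams:
        p=imaging.capture(c); W=cloud(p)
        print("==",c)
        for col,box in(("red",(.3,.8,-.4,.1,.03,.12)),("orange",(.45,.65,-.25,-.05,.09,.13)),("yellow",(.33,.5,-.35,-.05,-.01,.014))):
            m=colsel(p,W,col,box); w=W[m]
            if len(w)<15: print(col,len(w)); continue
            if col!="yellow":
                zt=np.percentile(w[:,2],95); w=w[w[:,2]>zt-.004]
            (cx,cy),(a,b),ang=cv2.minAreaRect((w[:,:2]*1000).astype(np.float32))
            mu=w.mean(0); e=np.linalg.svd(w[:,:2]-mu[:2],full_matrices=False)[2][0]
            print(col,len(w),"mean",np.round(mu,4),"rect",np.round([cx,cy,a,b,ang],1),"axis deg",round(np.degrees(np.arctan2(e[1],e[0]))%180,1),"zq",np.round(np.percentile(w[:,2],[5,95]),4))
        # hoop wire
        m=(W[...,2]>.096)&(W[...,2]<.112)&(W[...,0]>.4)&(W[...,0]<.7)&(W[...,1]>-.3)&(W[...,1]<0)
        w=W[m]; d=np.hypot(w[:,0]-.556,w[:,1]+.16); w=w[(d>.075)&(d<.115)]
        if len(w)>30:print("hoop",len(w),circ(w[:,:2]))
        # disc rim, r 140
        m=(W[...,2]>.055)&(W[...,2]<.08)&(W[...,1]>.12)&(W[...,1]<.3)&(W[...,0]>.5)&(W[...,0]<.75); w=W[m]; w=w[w[:,2]>.063]
        if len(w)>30:print("well rim",len(w),circ(w[:,:2],.0345),circ(w[:,:2]),np.round(np.percentile(w[:,2],[5,50,95]),4))
if __name__=="__main__": report()
E
python3 meas.py
```

```text
== scene
red 198 mean [ 0.5193 -0.2457  0.0848] rect [ 525.  -245.7   53.    33.4    0.9] axis deg 177.3 zq [0.0828 0.0861]
orange 166 mean [ 0.5543 -0.1585  0.1043] rect [ 551.6 -159.1   60.7   13.8    7.6] axis deg 6.8 zq [0.1027 0.1056]
yellow 0
hoop 851 (array([ 0.553 , -0.1588,  0.0946]), np.float64(0.005265876565832284))
well rim 379 (array([0.5986, 0.218 ]), np.float64(0.0016043658709814308)) (array([0.5986, 0.218 , 0.0343]), np.float64(0.0015965086935515653)) [0.0634 0.0661 0.0676]
== top
red 281 mean [ 0.5143 -0.2489  0.0863] rect [ 515.1 -250.    38.    35.4   83. ] axis deg 74.5 zq [0.0842 0.0882]
orange 291 mean [ 0.5483 -0.1609  0.1054] rect [ 549.3 -161.    59.7   13.4    6.5] axis deg 6.7 zq [0.1035 0.1074]
yellow 393 mean [ 0.3925 -0.1882  0.0084] rect [ 392.5 -188.7   38.3   30.3    8.5] axis deg 11.6 zq [0.0057 0.0108]
hoop 1134 (array([ 0.5485, -0.1609,  0.0946]), np.float64(0.00528557868516203))
well rim 368 (array([0.5945, 0.2158]), np.float64(0.001524690876951057)) (array([0.5945, 0.2158, 0.0343]), np.float64(0.0015068832257342916)) [0.0635 0.0667 0.0694]
```

The top view shows the red cap at (446,246), handle at (396,217) and pointer at (392,314). The hoop gap is over the pointer. The pod is at (187,170), with an empty well. The axis is near (0.5505, -0.160), the pointer at about 190° and the handle at 6.6°. I'll move over the axis.

Call:
arm_command:
  deltas:
    - [-1,0.5,-0.34,0,0]
    - [-1,1,-0.68,0,0]

```text
clock: 0.85
ee_pos: [0.3542, -0.5023, 0.2562]
tcp_rot: [180.0, -0.0, 25.7]
wrist_force: [0.4, -0.4, 0.9]
width: 0.0854
gripper_force: 0.0
```

Call:
arm_command:
  deltas:
    - [-1,0.5,-0.34,0,0]
    - [-1,1,-0.68,0,0]

```text
clock: 1.1
ee_pos: [0.4152, -0.3968, 0.2566]
tcp_rot: [180.0, -0.0, 25.7]
wrist_force: [1.6, -1.1, 0.3]
width: 0.0858
gripper_force: 0.0
```

Call:
arm_command:
  deltas:
    - [-1,0.5,-0.34,0,0]
    - [-1,1,-0.68,0,0]

```text
clock: 1.35
ee_pos: [0.4757, -0.292, 0.2567]
tcp_rot: [179.9, -0.0, 25.8]
wrist_force: [0.1, -0.2, -0.4]
width: 0.0855
gripper_force: 0.0
```

Call:
arm_command:
  deltas:
    - [-1,0.5,-0.34,0,0]
    - [-1,0.9,-0.68,0,0.08]
    - [-1,0.9,-0.68,0,0.16]
    - [-1,0.9,-0.68,0,0.16]
    - [-1,0.9,-0.68,0,0.16]

```text
clock: 1.98
ee_pos: [0.5263, -0.1938, 0.2564]
tcp_rot: [180.0, -0.0, 6.7]
wrist_force: [0.1, -0.2, 0.7]
width: 0.0852
gripper_force: 0.0
```

Run:
```python
from h import *
import meas
s=robot.sense(); print(s["clock"],s["ee_pos"],s["tcp_rot"],s["q"])
p=imaging.capture("wrist"); save(p,"w1.png"); print(np.round(p["pose"],3).tolist())
meas.report(("wrist",))
```

```text
1.975 [ 0.52631197 -0.19379392  0.2564245 ] [ 1.79991923e+02 -6.71494144e-03  6.66368333e+00] [-3.05774344e+01  2.03158242e+00  1.06586464e+02 -2.49708059e-03
  7.13717200e+01  5.27596801e+01]
[[0.117, -0.958, -0.26, 0.593], [-0.993, -0.113, -0.03, -0.186], [-0.001, 0.262, -0.965, 0.373], [0.0, 0.0, 0.0, 1.0]]
== wrist
red 857 mean [ 0.517  -0.248   0.0841] rect [ 516.  -249.4   38.6   38.6   59.9] axis deg 67.7 zq [0.0827 0.0851]
orange 961 mean [ 0.5522 -0.1609  0.1039] rect [ 551.  -160.7   59.3   14.     6.8] axis deg 7.0 zq [0.1024 0.105 ]
yellow 351 mean [ 0.3875 -0.1902  0.0067] rect [ 384.7 -190.7   31.    29.4   10.1] axis deg 99.2 zq [0.0053 0.008 ]
hoop 4161 (array([ 0.5514, -0.1609,  0.094 ]), np.float64(0.005180642980157777))
```

View pics/w1.png

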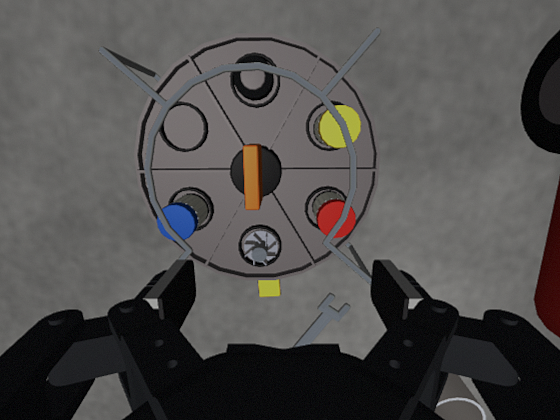

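The wrist view agrees: handle at (252,177), red cap at (336,219), pointer at (269,288). The axis is at (0.551, -0.161), the handle at 6.9° and the pointer at 190°. Next I'll grip the handle and turn it -57°.

Call:
arm_command:
  deltas:
    - [-1,0.28,-0.3,0,0]
    - [-1,0.28,-0.3,0.4,0]
    - [-1,0.28,-0.3,0.8,0]
    - [-1,0.28,-0.3,0.8,0]

```text
clock: 2.58
ee_pos: [0.5484, -0.1598, 0.1724]
tcp_rot: [-179.7, 0.4, 6.6]
wrist_force: [0.8, 0.1, 0.6]
width: 0.0852
gripper_force: 0.0
```

Call:
arm_command:
  deltas:
    - [-1,0,0,0.4,0]
    - [-1,0,0,0.76,0]
    - [-1,0,0,0.76,0]
    - [1,0,0,0.76,0]
    - [1,0,0,0.76,0]
  grip_force: 40

```text
clock: 3.2
ee_pos: [0.5524, -0.1612, 0.1032]
tcp_rot: [179.9, -0.2, 6.6]
wrist_force: [0.3, 0.3, 0.0]
width: 0.0519
gripper_force: 0.0
```

Call:
arm_command:
  deltas:
    - [1,0,0,0,0]
    - [1,0,0,0,0]
    - [1,0,0,0,0]
    - [1,0,0,0,0]

```text
clock: 3.7
ee_pos: [0.5513, -0.1612, 0.1014]
tcp_rot: [179.9, -0.1, 6.6]
wrist_force: [-1.4, -3.5, 5.0]
width: 0.013
gripper_force: 44.0
```

Call:
arm_command:
  deltas:
    - [1,0,0,0,0.02]
    - [1,0,0,0,0.055]
    - [1,0,0,0,0.095]
    - [1,0,0,0,0.135]
    - [1,0,0,0,0.175]

```text
clock: 4.32
ee_pos: [0.5513, -0.1615, 0.1014]
tcp_rot: [179.9, -0.1, -14.5]
wrist_force: [-1.6, -3.6, 5.3]
width: 0.0133
gripper_force: 44.0
```

Call:
arm_command:
  deltas:
    - [1,0,0,0,0.04]
    - [1,0,0,0,0.08]
    - [1,0,0,0,0.12]
    - [1,0,0,0,0.16]
    - [1,0,0,0,0.2]

```text
clock: 4.95
ee_pos: [0.5512, -0.1617, 0.1013]
tcp_rot: [179.9, -0.1, -38.5]
wrist_force: [-2.8, -5.4, 4.6]
width: 0.0133
gripper_force: 44.0
```

Call:
arm_command:
  deltas:
    - [1,0,0,0,0.04]
    - [1,0,0,0,0.07]
    - [1,0,0,0,0.09]
    - [1,0,0,0,0.1]
    - [1,0,0,0,0.1]

```text
clock: 5.58
ee_pos: [0.5511, -0.1618, 0.1014]
tcp_rot: [179.9, -0.2, -50.4]
wrist_force: [-2.4, -5.4, 4.4]
width: 0.0128
gripper_force: 44.0
```

Run:
```python
from h import *
import meas
s=robot.sense(); print(s["clock"],s["ee_pos"],s["tcp_rot"],s["wrist_force"],s["torque"])
meas.report(("top","scene"))
```

```text
5.575 [ 0.5510976  -0.16183787  0.10137737] [ 1.79919547e+02 -1.51572723e-01 -5.04256143e+01] [-2.39892129 -5.42093678  4.43925068] [-0.71981431  0.47748046 -0.04623068]
== top
red 0
orange 0
yellow 0
hoop 466 (array([ 0.5499, -0.1588,  0.0925]), np.float64(0.0050089870896932245))
well rim 367 (array([0.5945, 0.2158]), np.float64(0.0015175070201516104)) (array([0.5945, 0.2158, 0.0342]), np.float64(0.0014879009619798397)) [0.0637 0.0669 0.0692]
== scene
red 22 mean [ 0.4508 -0.1651  0.0846] rect [ 449.2 -165.1   23.3    7.9   14.5] axis deg 26.5 zq [0.0836 0.0866]
orange 73 mean [ 0.5642 -0.1718  0.1042] rect [ 552.5 -159.1   15.1   58.8   39.8] axis deg 125.3 zq [0.1019 0.1057]
yellow 0
hoop 854 (array([ 0.5529, -0.1588,  0.0947]), np.float64(0.005222504815383018))
well rim 376 (array([0.5986, 0.218 ]), np.float64(0.0015741159487109833)) (array([0.5986, 0.218 , 0.0343]), np.float64(0.0015594224091585811)) [0.0633 0.0661 0.0677]
```

Call:
arm_command:
  deltas:
    - [-1,0,0,0,0]
    - [-1,0,0,0,0]
    - [-1,0,0,0,0]
    - [-1,0,0,0,0]
    - [-1,0,0,0,0]

```text
clock: 6.3
ee_pos: [0.5508, -0.1601, 0.1002]
tcp_rot: [-180.0, 0.0, -50.4]
wrist_force: [-0.8, 0.3, 0.5]
width: 0.0854
gripper_force: 0.0
```

Call:
arm_command:
  deltas:
    - [-1,0,0,-0.2,0]
    - [-1,0,0,-0.6,0]
    - [-1,0,0,-1,0]

```text
clock: 6.68
ee_pos: [0.551, -0.1604, 0.2028]
tcp_rot: [-180.0, -0.1, -50.4]
wrist_force: [0.8, -0.6, 0.3]
width: 0.0853
gripper_force: 0.0
```

Call:
arm_command:
  deltas:
    - [-1,0,0,-0.5,-0.08]
    - [-1,0,0,-0.5,-0.17]
    - [-1,0,0,-0.5,-0.26]
    - [-1,0,0,-0.5,-0.34]
    - [-1,0,0,-0.5,-0.42]

```text
clock: 7.3
ee_pos: [0.551, -0.1604, 0.2522]
tcp_rot: [179.9, -0.1, 0.3]
wrist_force: [0.1, -0.1, 0.3]
width: 0.0855
gripper_force: 0.0
```

Call:
arm_command:
  deltas:
    - [-1,-0.4,0,0,-0.08]
    - [-1,-0.4,0,0,-0.08]
    - [-1,-0.4,0,0,-0.08]

```text
clock: 7.68
ee_pos: [0.5114, -0.1606, 0.2519]
tcp_rot: [179.9, -0.1, 9.5]
wrist_force: [-0.3, 0.0, -0.5]
width: 0.0856
gripper_force: 0.0
```

Run:
```python
from h import *
import meas
s=robot.sense(); print(s["clock"],s["ee_pos"],s["tcp_rot"])
p=imaging.capture("wrist"); save(p,"w2.png"); 
meas.report(("wrist","top"))
```

```text
7.675 [ 0.51142108 -0.16055174  0.25185718] [ 1.79911810e+02 -1.32133610e-01  9.48762902e+00]
== wrist
red 1024 mean [ 0.4581 -0.1789  0.0839] rect [ 457.5 -178.9   38.2   38.9    9.4] axis deg 41.6 zq [0.0828 0.085 ]
orange 1006 mean [ 0.5515 -0.161   0.1039] rect [ 551.2 -160.8   13.8   59.3   39.6] axis deg 129.7 zq [0.1026 0.105 ]
yellow 364 mean [ 0.3879 -0.1903  0.0067] rect [ 387.7 -190.9   25.6   29.1    9.5] axis deg 99.3 zq [0.0056 0.0079]
hoop 4445 (array([ 0.5512, -0.1606,  0.0941]), np.float64(0.0052905926693074265))
== top
red 0
orange 0
yellow 0
hoop 643 (array([ 0.5484, -0.1607,  0.0945]), np.float64(0.004998281853725844))
well rim 362 (array([0.5946, 0.2159]), np.float64(0.001574584161944762)) (array([0.5946, 0.2159, 0.0342]), np.float64(0.0015485202833079785)) [0.064  0.0668 0.0694]
```

View pics/w2.png

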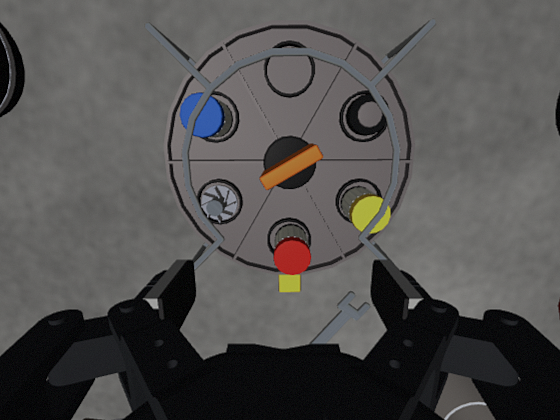

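The red cap at (292,255), its nest at (290,238), the hub at (290,163) and the pointer at (290,283) are all in one line. The bay is at 189.7° and the pointer at about 190°, so it's aligned. Now the grasp.

Call:
arm_command:
  deltas:
    - [-1,-0.56,0.09,0,0]
    - [-1,-0.56,0.09,0.4,0]
    - [-1,-0.56,0.09,0.8,0]
    - [-1,-0.56,0.09,0.8,0]
    - [-1,-0.56,0.09,0.8,0]

```text
clock: 8.45
ee_pos: [0.4582, -0.179, 0.1718]
tcp_rot: [179.9, -0.1, 9.6]
wrist_force: [0.2, -0.5, -0.4]
width: 0.0851
gripper_force: 0.0
```

Run:
```python
from h import *
import meas
s=robot.sense(); print(s["clock"],s["ee_pos"],s["tcp_rot"])
meas.report(("wrist","scene"))
```

```text
8.45 [ 0.45821895 -0.17899643  0.17184228] [ 1.79923268e+02 -8.38497689e-02  9.58159857e+00]
== wrist
red 2119 mean [ 0.4579 -0.179   0.0839] rect [ 457.3 -179.2   38.9   38.4   11.8] axis deg 33.8 zq [0.0828 0.085 ]
orange 2547 mean [ 0.5512 -0.1614  0.1039] rect [ 551.  -160.9   13.9   59.4   39.8] axis deg 129.7 zq [0.1027 0.1051]
yellow 669 mean [ 0.3882 -0.1902  0.0067] rect [ 385.9 -190.5   32.1   29.3   10.5] axis deg 92.0 zq [0.0055 0.0081]
hoop 5231 (array([ 0.5491, -0.1611,  0.0933]), np.float64(0.0033271099318683845))
== scene
red 186 mean [ 0.4599 -0.1769  0.0845] rect [ 459.4 -177.    38.8   37.2   31.6] axis deg 39.6 zq [0.0829 0.0858]
orange 186 mean [ 0.5539 -0.1588  0.1042] rect [ 553.1 -158.7   15.1   59.3   38.7] axis deg 129.2 zq [0.1021 0.1059]
yellow 0
hoop 852 (array([ 0.5531, -0.1587,  0.0946]), np.float64(0.005238504143406039))
well rim 380 (array([0.5986, 0.218 ]), np.float64(0.0016674765387706166)) (array([0.5986, 0.218 , 0.0344]), np.float64(0.001663615474313603)) [0.0636 0.066  0.0679]
```

Both views agree, with the cap top at 0.085. Going down 92 mm, then closing.

Call:
arm_command:
  deltas:
    - [-1,0,0,0.4,0]
    - [-1,0,0,0.75,0]
    - [-1,0,0,0.92,0]
    - [-1,0,0,0.92,0]
    - [0,0,0,0.92,0]
  grip_force: 25

```text
clock: 9.18
ee_pos: [0.4584, -0.1792, 0.0801]
tcp_rot: [179.9, -0.1, 9.6]
wrist_force: [-0.1, 0.7, 0.9]
width: 0.0699
gripper_force: 0.0
```

Call:
arm_command:
  deltas:
    - [1,0,0,0,0]
    - [1,0,0,0,0]
    - [1,0,0,0,0]
    - [1,0,0,0,0]
    - [1,0,0,0,0]

```text
clock: 9.8
ee_pos: [0.4579, -0.179, 0.0796]
tcp_rot: [179.9, -0.1, 9.6]
wrist_force: [-0.1, -0.2, 5.2]
width: 0.039
gripper_force: 25.0
```

Call:
arm_command:
  deltas:
    - [1,0,0,-0.1,0]
    - [1,0,0,-0.3,0]
    - [1,0,0,-0.6,0]
    - [1,0,0,-0.9,0]
    - [1,0,0,-1,0]

```text
clock: 10.42
ee_pos: [0.4578, -0.1789, 0.1803]
tcp_rot: [179.9, -0.1, 9.6]
wrist_force: [-0.2, -0.3, -1.0]
width: 0.0391
gripper_force: 25.3
```

Run:
```python
from h import *
s=robot.sense(); print(s["clock"],s["ee_pos"],s["tcp_rot"],s["width"])
p=imaging.capture("scene"); W=cloud(p); look(p,["red_filter"])
cv2.imwrite("pics/s2.png",cv2.resize(cv2.cvtColor(p["color"][100:310,60:340],cv2.COLOR_RGB2BGR),None,fx=2.5,fy=2.5))
```

```text
10.425 [ 0.45778236 -0.17888511  0.18031377] [ 1.79863807e+02 -1.46224628e-01  9.57626605e+00] 0.039114728944706884
red_filter 0.57 [168. 151. 191. 186.] 722 [ 0.446 -0.193  0.126] [ 0.472 -0.173  0.162] [ 0.478 -0.158  0.186]
```

View pics/s2.png

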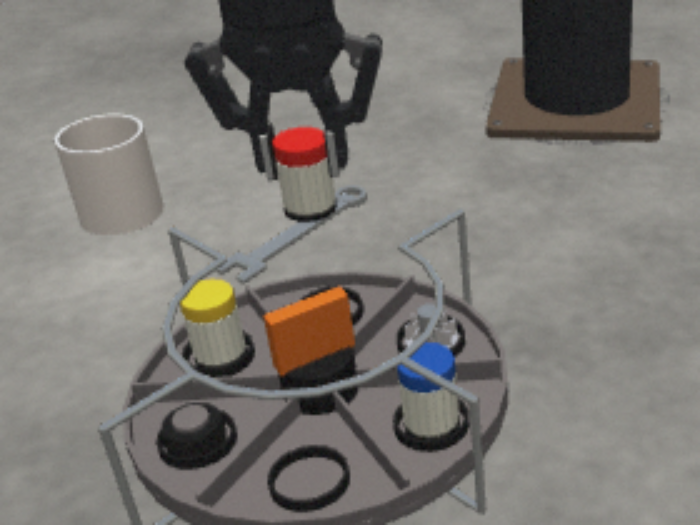

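The cartridge is held upright at (303,170) in the crop, above the hoop plane and clear of it. Carrying it to the pod.

Call:
arm_command:
  deltas:
    - [1,0.05,-0.1,-0.1,0]
    - [1,0.2,-0.4,-0.3,0]
    - [1,0.4,-0.7,-0.3,0]
    - [1,0.5,-0.95,-0.3,0]

```text
clock: 11.02
ee_pos: [0.4907, -0.0746, 0.2078]
tcp_rot: [-179.9, 0.1, 9.6]
wrist_force: [0.0, -0.3, -0.1]
width: 0.039
gripper_force: 25.4
```

Call:
arm_command:
  deltas:
    - [1,0.17,-0.32,0,0]
    - [1,0.34,-0.64,0,0]
    - [1,0.5,-0.95,0,0]

```text
clock: 11.4
ee_pos: [0.5237, 0.0274, 0.2073]
tcp_rot: [-179.9, 0.1, 9.6]
wrist_force: [-0.2, -0.6, -1.0]
width: 0.0393
gripper_force: 25.4
```

Call:
arm_command:
  deltas:
    - [1,0.17,-0.32,0,0]
    - [1,0.32,-0.6,0,0]
    - [1,0.43,-0.8,0,0]
    - [1,0.5,-0.9,0,0]
    - [1,0.5,-0.9,0,0]

```text
clock: 12.02
ee_pos: [0.5582, 0.1232, 0.2076]
tcp_rot: [180.0, 0.1, 9.6]
wrist_force: [-0.1, -1.3, -0.4]
width: 0.0392
gripper_force: 25.4
```

Run:
```python
from h import *
import meas
s=robot.sense(); print(s["clock"],s["ee_pos"],s["tcp_rot"],s["width"])
p=imaging.capture("wrist"); save(p,"w3.png"); look(p,["motor_pod"])
meas.report(("wrist",))
```

```text
12.025 [0.55816934 0.12316569 0.20761437] [1.79999575e+02 8.78990984e-02 9.64658620e+00] 0.03922996222554142
motor_pod 0.73 [125.  76. 264. 214.] 15099 [0.542 0.157 0.033] [0.602 0.214 0.044] [0.656 0.272 0.067]
== wrist
red 0
orange 0
yellow 0
hoop 1716 (array([ 0.555 , -0.1688,  0.1038]), np.float64(0.0043773521062748285))
well rim 1556 (array([0.5971, 0.2167]), np.float64(0.0015164854120736306)) (array([0.5971, 0.2168, 0.0341]), np.float64(0.0014590508622878326)) [0.0642 0.0658 0.0671]
```

View pics/w3.png

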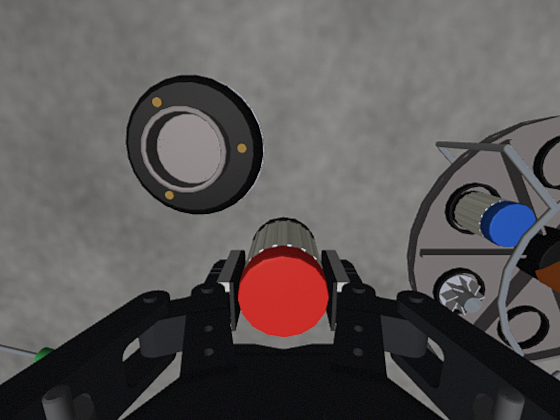

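The well is at (190,147), with its centre at (0.597, 0.217) and rim at 0.067, as expected. The cartridge is upright in the jaws. Moving over the well and lowering.

Call:
arm_command:
  deltas:
    - [1,0.15,-0.25,0,0]
    - [1,0.35,-0.55,0,0]
    - [1,0.54,-0.86,0,0]
    - [1,0.54,-0.86,0,0]
    - [1,0.54,-0.86,0,0]

```text
clock: 12.8
ee_pos: [0.5971, 0.2154, 0.2081]
tcp_rot: [180.0, 0.0, 9.5]
wrist_force: [1.0, 0.7, -1.4]
width: 0.0393
gripper_force: 25.5
```

Call:
arm_command:
  deltas:
    - [1,0,0,0.3,0]
    - [1,0,0,0.6,0]
    - [1,0,0,0.85,0]
    - [1,0,0,0.98,0]
    - [1,0,0,0.98,0]

```text
clock: 13.42
ee_pos: [0.5968, 0.2154, 0.1095]
tcp_rot: [180.0, 0.1, 9.5]
wrist_force: [0.4, 0.6, -0.1]
width: 0.039
gripper_force: 25.5
```

Call:
arm_command:
  deltas:
    - [1,0,0,0.02,0]
    - [1,0,0,0.05,0]
    - [1,0,0,0.08,0]
    - [1,0,0,0.08,0]

```text
clock: 13.92
ee_pos: [0.5972, 0.2164, 0.1022]
tcp_rot: [180.0, 0.0, 9.6]
wrist_force: [-0.5, -0.3, -0.0]
width: 0.0394
gripper_force: 25.5
```

Call:
arm_command:
  deltas:
    - [1,0,0,0.01,0]
    - [1,0,0,0.02,0]
    - [1,0,0,0.02,0]

```text
clock: 14.3
ee_pos: [0.5973, 0.2163, 0.1002]
tcp_rot: [-180.0, 0.0, 9.6]
wrist_force: [0.3, 0.0, -1.2]
width: 0.0391
gripper_force: 25.5
```

Call:
arm_command:
  deltas:
    - [1,0,0,0.005,0]
    - [1,0,0,0.01,0]
    - [1,0,0,0.01,0]

```text
clock: 14.68
ee_pos: [0.5976, 0.2164, 0.0997]
tcp_rot: [-180.0, -0.0, 9.6]
wrist_force: [0.5, -0.3, 1.6]
width: 0.0389
gripper_force: 25.6
```

Call:
arm_command:
  deltas:
    - [1,0,0,0.005,0]
    - [1,0,0,0.01,0]
    - [1,0,0,0.01,0]

```text
clock: 15.05
ee_pos: [0.5979, 0.2164, 0.0998]
tcp_rot: [180.0, -0.1, 9.6]
wrist_force: [-2.9, -0.5, 6.0]
width: 0.0394
gripper_force: 25.9
```

The force shows the cartridge is on the floor of the well. Releasing and retreating.

Call:
arm_command:
  deltas:
    - [0.2,0,0,0,0]
    - [0,0,0,0,0]
    - [-0.5,0,0,0,0]
    - [-1,0,0,0,0]
    - [-1,0,0,0,0]

```text
clock: 15.68
ee_pos: [0.5973, 0.2164, 0.098]
tcp_rot: [-180.0, 0.0, 9.6]
wrist_force: [0.8, -0.5, 0.1]
width: 0.0856
gripper_force: 0.0
```

Call:
arm_command:
  deltas:
    - [-1,0,0,0,0]
    - [-1,0,0,-0.1,0]
    - [-1,0,0,-0.4,0]
    - [-1,0,0,-0.8,0]
    - [-1,0,0,-1,0]

```text
clock: 16.3
ee_pos: [0.5987, 0.2166, 0.202]
tcp_rot: [-180.0, -0.3, 9.6]
wrist_force: [-0.1, -0.3, -0.2]
width: 0.0855
gripper_force: 0.0
```

Call:
arm_command:
  deltas:
    - [-1,-0.5,0,-0.4,0]
    - [-1,-0.9,0,-0.6,0]
    - [-1,-0.9,0,-0.6,0]

```text
clock: 16.68
ee_pos: [0.5075, 0.2015, 0.2606]
tcp_rot: [-180.0, -0.2, 9.6]
wrist_force: [0.7, -0.1, -0.7]
width: 0.0855
gripper_force: 0.0
```

Run:
```python
from h import *
s=robot.sense(); print(s["clock"],s["ee_pos"],s["wrist_force"])
for c in("wrist","scene"):
    p=imaging.capture(c); look(p,["red_filter","motor_pod"])
save(p,"s3.png")
```

```text
16.675 [0.50753225 0.2015427  0.26060915] [ 0.74961031 -0.11234892 -0.67936154]
red_filter 0.74 [264.  85. 308. 130.] 1578 [0.58  0.2   0.102] [0.598 0.217 0.104] [0.615 0.233 0.105]
red_filter 0.55 [389. 237. 415. 276.] 907 [0.58  0.198 0.051] [0.61  0.215 0.09 ] [0.618 0.235 0.106]
motor_pod 0.56 [358. 254. 439. 320.] 3798 [0.566 0.156 0.005] [0.633 0.207 0.044] [0.663 0.274 0.067]
```

View pics/s3.png

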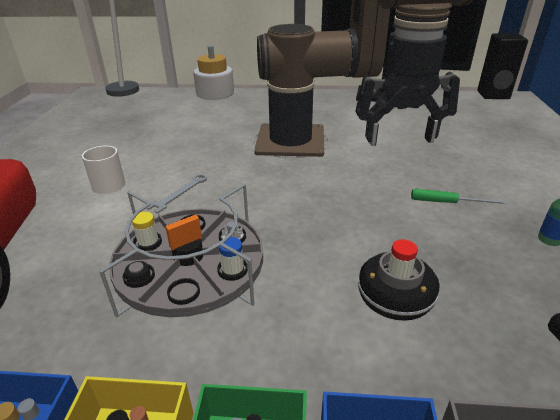

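The cartridge stands upright in the well, with its cap at (404,250) and its top at 0.105. The gripper is clear and the other parts are undisturbed.

```bash
python3 -c "
from station import order; print(order.hand_in())"
```

```text
the job is handed in; nothing more can be done
None
```

I turned the carousel until the red filter's bay lined up with the pointer, lifted the cartridge out through the hoop gap, set it upright in the pod's well and let go, then handed the job in at about 17 s.

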